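Zero the press gauge and hold the jig cover down on its pin

TASK

First zero the gauge: turn the bar grip of the fixture's dial until its pointer stands on the long zero mark. Then take the loose jig cover by its grip block, slide it over the locating pin between the fixture's two cheeks until it drops on to the spring seat, and press it down as far as the seat goes. Finish while you are still holding the cover pressed down, with the dial still at zero, and leave the other things on the bench where they are.

Things in the scene. Friction and masses are not known exactly. Their poses are not given: they have to be found in the camera images.
- fixture: Fixed press-gauge fixture: dark steel base plate, 80 (x) x 190 (y) x 12 mm, screwed down. Origin: centre of the underside; z up. The nest for the cover is centred at y = +45 mm; the dial, on a round grey housing 72 mm across, at y = -50 mm. Right of the work stands the desk's end panel (world y -0.32 to -0.28 m, x beyond 0.43 m, up to 0.40 m high): pass it in front.
- nest (a point): Centre of the nest, on the fixture's base 12 mm above its underside. Two upright aluminium cheeks (60 mm long along the fixture's y, 7 mm thick, tops 40 mm above the underside) stand 57 mm apart (inner faces at x = +-28.5 mm), open at both y ends, with the spring seat and the locating pin between them. Axes as the fixture's.
- pin_top (a point): Tip of the upright steel locating pin at the nest's centre, 34 mm above the fixture's underside. The pin is 10 mm in diameter; its top 4 mm taper to 4 mm. It stands 10 mm above the seat at rest.
- dial_grip (a point): Point on the dial's upright axis in the middle of its bar grip, 50 mm above the fixture's underside. The grip is a black bar 11 mm wide, 40 mm long, reaching from 40 to 58.5 mm above the underside, on a steel disc 42 mm across. A short needle sticks out below one end of the bar; a white line on the bar's top marks the same end.
- dial (a joint): Angle of the dial, rad: 0 when the pointer end of the bar points along the fixture's -x, at the long zero mark (the bar then lies along the fixture's x); positive = pointer turned anticlockwise seen from above. It turns from -1.5 to 1.6 with light friction (about 0.03 N m) and stays where it is left.
- seat (a joint): Travel of the spring seat, m: 0 at rest, 0.005 fully down on its stop. The seat is a steel plate 46 x 76 x 6 mm round the pin; its top is 24 mm above the fixture's underside at rest, 19 mm fully down. The spring resists with 5 N at first and 11 N when fully down; the cover's weight alone does not sink it.
- cover: Loose aluminium jig cover, about 0.2 kg: plate 50 (x) x 80 (y) x 20 mm, with a grip block 20 (x) x 24 (y) mm standing 28 mm high at its centre (top 48 mm above the underside). Origin: centre of the underside. Starts flat on the rubber pad, bore down. It fits between the cheeks with its long side along the fixture's y, either way round.
- bore (a point): Mouth of the cover's blind bore, hidden from above, at the centre of its underside (same point as the cover's origin): 13 mm in diameter, 17 mm deep; it fits the pin, whose tapered tip leads it in.
- pad: Flat dark rubber pad, 100 (x) x 110 (y) mm, fixed to the bench; the cover lies on it at the start. Its top is 6 mm above z = 0. Origin: centre of the underside.
- movement: Bystander: round watch movement, 41 mm across, 9 mm high. Origin: centre of the underside.
- case_ring: Bystander: brass watch case ring, 44 x 48 x 6 mm. Origin: centre of the underside.

How it is judged:
By the outcome, as a careful person would: the job done as asked, in the order asked, and still so for the second after the job is handed in, while the arm keeps its last pose, push and grip.
It also fails if it takes over 61 s, if anything falls off the work surface, if the arm or the gripper's body presses on something with over 40 N, if the wrist force passes 120 N, or if a joint passes its speed limit or range.

ROBOT

A 6-joint arm with a two-finger parallel gripper is mounted at the origin on a cart in front of the work surface, level with it; the furniture and walls round the work are solid. World frame = base frame: x ahead of the robot, y to its left, z up, the work surface at z = 0. Lengths are in m, angles in rad, forces in N, time in s.
With the tool pointing down it reaches from about 0.375 to 0.9 m from the base axis. Payload 3.1 kg.
Tool frame: the origin (TCP) lies midway between the tips of the shut fingers; the grasp point (between the pads) lies grip_point_offset behind it (grip_point_offset is the distance from the TCP to the grasp point, in m); y points along the fingers, z is the direction in which the jaws open and shut, and the axes are right-handed (so a half turn about y gives the same grasp; the last joint's range is limited). The gripper opens to 87 mm and grips with 3 to 60 N. Pads are 19 mm wide; open, the fingers measure 117 mm over their backs; the gripper's body (75 mm by 190 mm) begins 51 mm behind the grasp point.
Start: joints at [-1.454, 0.527, 1.433, -0, 1.181, -0.178], TCP at [0.182, -0.598, 0.223] pointing down, gripper open.
Joint ranges: [-3.08, 3.08], [-0.75, 2.2], [0.22, 2.44], [-1.43, 4.57], [0, 2.65], [-2.85, 2.85]. Speed limits (rad/s): [2.79, 2.79, 3.14, 3.14, 3.14, 3.14].

INTERFACE

Orientations are given as a unit quaternion [x, y, z, w].
In Python, from rig import * gives the robot as it stands.
- The arm moves only by the tool jog_arm, never from a script. Its argument "increments" is a list that holds one entry, the list of rows, each a list of 7 numbers: the turn, a rotation vector about the world's x, y, z in degrees, then the shift along the world's x, y, z in m, then the closure, from -1 (fully open) to 1 (shut), so that 0 is half open. In form: [[[rx, ry, rz, x, y, z, jaw], ...]]. A call has 1 to 8 rows; each row is the pose to reach, as a shift and turn from the pose measured when the call began; what a row does not reach only later rows make up. A row lasts 1/10 s, in which the tool goes at most 50 mm and 8.59 degrees, less where a joint would pass 70% of its speed; a pose out of reach is approached as far as the arm can. A call with a gripper value outside its range is refused whole. The fingers move at their own pace and stop on an object; "squeeze" is the grip in N (left out, the last holds). Time passes only in rows, so rows that repeat a pose let the fingers close. It gives the time, the measured TCP pose, the force and the opening at its end, in the units of the state.
- get_obs(): the state, without advancing time (a new reading comes with each control period).
- camera(name): name is "scene" or "top" or "wrist"; returns the picture (480x640x3 uint8, red, green, blue); there is no depth.
- camera_info(name): a dict with "K" (3x3 intrinsics, pixels), "k1" (the pictures are not rectified: a ray, as slopes to the right and down, at radius r is drawn at 1 + k1 r^2 times it, then the intrinsics apply), "R" (3x3) and "t" (3): a world point X has camera coordinates R X + t. Camera axes: x right, y down, z forward; pixel columns grow to the right and rows downward; lengths in m; the calibration is good to about 2 mm. A picture is of the moment at which its call begins: read the wrist's pose just before it. camera_info takes no time and is no camera call; for the wrist camera it gives the pose at the moment of the call.
- hand_in(): hands the job in, once; it reports no verdict.
The state is a dict: "time": time; "q": joint angles; "joint_velocities": joint speeds; "joint_torque": joint torques, N m; "position": TCP position; "tool_rot": TCP orientation; "ft_force": force on the tool from outside, world axes, zero at the start; "moment": the same for the moment, N m; "grip_width": finger opening in m.
Only numpy, scipy, OpenCV 4.12 (cv2) and the standard library are available. Lean on these libraries where they do the work, as an engineer would, in place of code of your own. Each camera call takes 0.05 s, during which the arm holds its last target.

## Working session

There is one attempt and no reset: what is moved stays moved. The work goes in short steps, Python scripts to look and compute and a tool call to move; the robot and the scene stay as the last step left them, time stands still between calls to the robot, and variables do not carry over. Pictures are saved under pics/ and viewed, and the job is handed in when it is done.

Besides the shell and the picture viewer there is one more tool, called after "Request:" as a command line: name --argument value ..., lists and objects as JSON in quotes. jog_arm: Moves the arm, as the interface text tells. Its arguments: {"type":"object","properties":{"increments":{"type":"array","items":{"type":"array","items":{"type":"array","items":{"type":"number"}}}},"squeeze":{"type":"number"}},"required":["increments"]}

```bash
mkdir -p pics; ls; python3 - <<'E'
from rig import *
import cv2
o=get_obs()
for k,v in o.items(): print(k,v)
for n in ("scene","top","wrist"):
    i=camera_info(n); print(n,i)
for n in ("scene","top"):
    cv2.imwrite(f"pics/{n}0.png",cv2.cvtColor(camera(n),cv2.COLOR_RGB2BGR))
E
```

```text
pics
time 0.0
q [-1.45350641e+00  5.28502514e-01  1.43394970e+00 -2.07337366e-05
  1.18141052e+00 -1.78492153e-01]
joint_velocities [ 6.67498918e-04 -2.16440033e-03  1.74137461e-04 -6.49610211e-05
  2.75703692e-03 -1.48266556e-03]
joint_torque [-4.93935950e-04 -4.40038025e+01 -1.76592493e+01  6.33941637e-02
  5.82171441e-02 -1.45616905e-04]
position [ 0.18211598 -0.59707656  0.22153426]
tool_rot [-0.10417888  0.7001896  -0.69858474  0.10421444]
ft_force [ 0.2380482  -0.05271053 -0.7552579 ]
moment [ 0.01137027 -0.03637369  0.0067663 ]
grip_width 0.08691314417172803
scene {'K': array([[512.78529914,   0.        , 321.58945935],
       [  0.        , 512.78529914, 243.48843692],
       [  0.        ,   0.        ,   1.        ]]), 'k1': -0.02606099667197439, 'R': array([[-0.42292413, -0.90596037,  0.01926091],
       [-0.64283847,  0.28497608, -0.71101852],
       [ 0.6386657 , -0.31308854, -0.70290944]]), 't': array([0.41449419, 0.37811917, 0.57716133])}
top {'K': array([[588.67047009,   0.        , 322.21620718],
       [  0.        , 588.67047009, 245.06789704],
       [  0.        ,   0.        ,   1.        ]]), 'k1': -0.19245703409402623, 'R': array([[ 0.0193739 , -0.99981138,  0.00135893],
       [-0.98437294, -0.01931264, -0.17503409],
       [ 0.17502732,  0.00205339, -0.98456144]]), 't': array([0.17719316, 0.59429027, 0.80141853])}
wrist {'K': array([[377.57521851,   0.        , 313.68856096],
       [  0.        , 377.57521851, 240.83699285],
       [  0.        ,   0.        ,   1.        ]]), 'k1': 0.014438488679765674, 'R': array([[ 0.292363  , -0.95630461, -0.00231615],
       [-0.91888138, -0.28159119,  0.27633931],
       [-0.26491676, -0.07866312, -0.96105735]]), 't': array([-0.62362169, -0.03363573,  0.39184038])}
```

View pics/scene0.png

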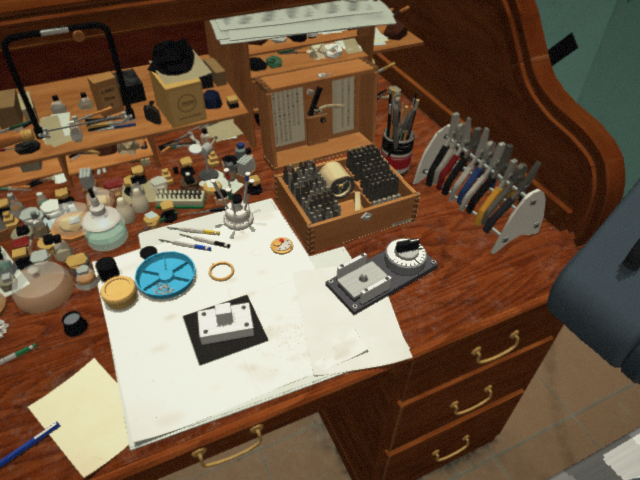

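View pics/top0.png

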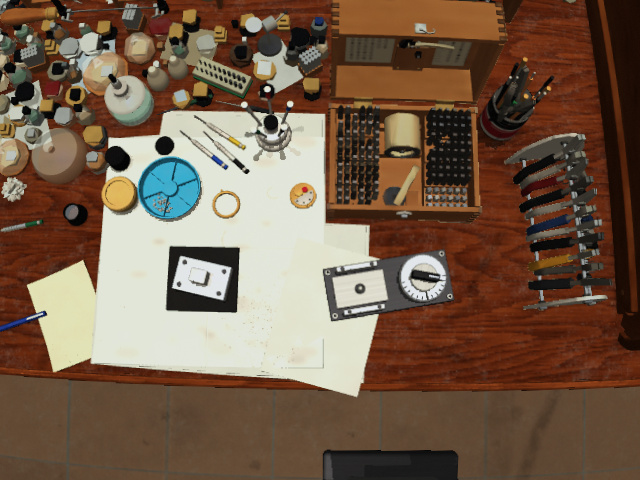

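```bash
cat > h.py <<'E'
import numpy as np, cv2
from rig import *
def proj(n,X,i=None):
    i=i or camera_info(n); c=i["R"]@np.asarray(X,float)+i["t"]; s=c[:2]/c[2]; s=s*(1+i["k1"]*(s@s)); return i["K"][:2,:2]@s+i["K"][:2,2]
def ray(n,uv,i=None):
    i=i or camera_info(n); d=(np.asarray(uv,float)-i["K"][:2,2])/i["K"][0,0]; s=d.copy()
    for _ in range(20): s=d/(1+i["k1"]*(s@s))
    v=i["R"].T@np.array([*s,1]); o=-i["R"].T@i["t"]; return o,v
def onz(n,uv,z,i=None):
    o,v=ray(n,uv,i); return o+v*(z-o[2])/v[2]
E
python3 - <<'E'
from h import *
t=cv2.imread("pics/top0.png")
c=cv2.resize(t[240:330,315:465],None,fx=5,fy=5,interpolation=cv2.INTER_CUBIC); cv2.imwrite("pics/fx.png",c)
c=cv2.resize(t[240:320,160:250],None,fx=6,fy=6,interpolation=cv2.INTER_CUBIC); cv2.imwrite("pics/cv.png",c)
print(proj("top",[0,0,0]))
print(onz("top",[388,286],0.01),onz("top",[203,279],0.02))
E
```

```text
[437.3719866  631.29025528]
[0.53743163 0.08831205 0.01      ] [0.54115266 0.36697782 0.02      ]
```

View pics/fx.png

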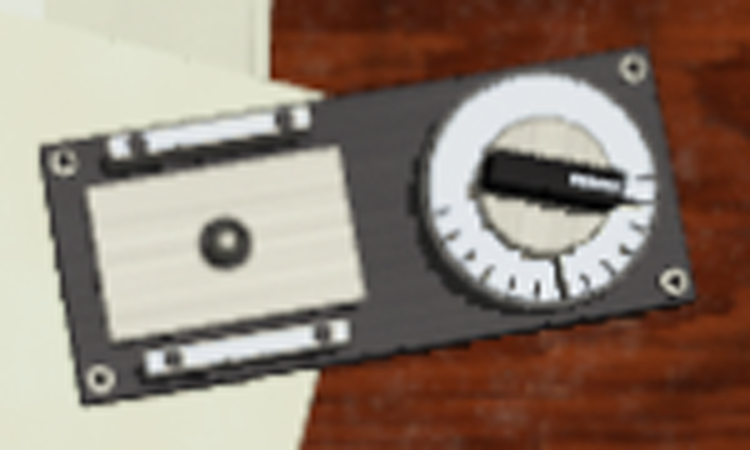

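View pics/cv.png

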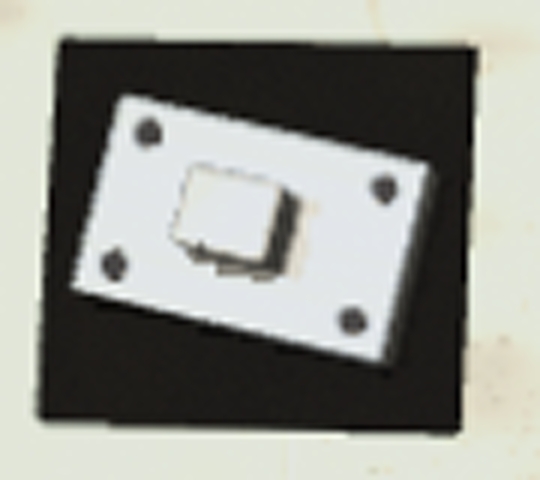

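```bash
python3 - <<'E'
from h import *
from scipy.spatial.transform import Rotation as R
i=camera_info("top")
def P(l,s,ox,oy,z): return np.array([onz("top",[(a+.5)/s-.5+ox,(b+.5)/s-.5+oy],z,i) for a,b in l])
def ang(v): return np.degrees(np.arctan2(v[1],v[0]))
f=P([(42,146),(645,48),(692,298),(82,404)],5,315,240,.012)
print(f.round(4),"centre",f.mean(0)); 
print("fy dir",ang(f[0]-f[1]),ang(f[3]-f[2]),"fx dir",ang(f[0]-f[3]),ang(f[1]-f[2]),[np.linalg.norm(f[k]-f[k-1]).round(4) for k in range(4)])
print("pin",P([(226,240)],5,315,240,.034), "bar ends", b:=P([(625,188),(485,175)],5,315,240,.0585), b.mean(0), ang(b[0]-b[1]))
print("disc housing", P([(543,188)],5,315,240,.036),"zero line", z:=P([(558,258),(565,296)],5,315,240,.034),ang(z[1]-z[0]))
c=P([(120,95),(432,162),(385,362),(72,288)],6,160,240,.026)
print(c.round(4),c.mean(0),"cy",ang(c[0]-c[1]),ang(c[3]-c[2]),"cx",ang(c[0]-c[3]),ang(c[1]-c[2]),[np.linalg.norm(c[k]-c[k-1]).round(4) for k in range(4)])
k=P([(190,165),(288,188),(270,262),(175,238)],6,160,240,.054); print(k.round(4),k.mean(0))
o=get_obs(); Rt=R.from_quat(o["tool_rot"]).as_matrix(); print(Rt.round(3)); w=camera_info("wrist"); print("cam in tool",Rt.T@(-w["R"].T@w["t"]-o["position"]))
print([n for n in dir() if 'grip' in n]); 
try: print(grip_point_offset)
except Exception as e: print(e)
E
```

```text
[[ 0.5615  0.1869  0.012 ]
 [ 0.5951  0.0029  0.012 ]
 [ 0.5186 -0.0106  0.012 ]
 [ 0.4841  0.1735  0.012 ]] centre [0.53984021 0.08819516 0.012     ]
fy dir 100.33848629481217 100.61450118969972 fx dir 9.828504985387564 9.993960878257274 [np.float64(0.0786), np.float64(0.1871), np.float64(0.0777), np.float64(0.1873)]
pin [[0.53174944 0.13247849 0.034     ]] bar ends [[0.54600926 0.01905657 0.0585    ]
 [0.54912439 0.05973116 0.0585    ]] [0.54756682 0.03939387 0.0585    ] -94.3795312210208
disc housing [[0.54845215 0.03905447 0.036     ]] zero line [[0.52800218 0.03437104 0.034     ]
 [0.51680869 0.03235249 0.034     ]] -169.7775948789086
[[0.5753 0.4035 0.026 ]
 [0.5601 0.3234 0.026 ]
 [0.51   0.333  0.026 ]
 [0.5264 0.413  0.026 ]] [0.54295976 0.36824452 0.026     ] cy 79.24990684783995 78.45918608665397 cx -10.911038324948366 -10.8373471691518 [np.float64(0.0499), np.float64(0.0815), np.float64(0.051), np.float64(0.0816)]
[[0.5542 0.3782 0.054 ]
 [0.5492 0.3538 0.054 ]
 [0.5312 0.3573 0.054 ]
 [0.5364 0.3809 0.054 ]] [0.54273984 0.36757294 0.054     ]
[[-0.957 -0.     0.292]
 [-0.292  0.002 -0.957]
 [-0.    -1.    -0.002]]
cam in tool [-7.64187119e-02 -1.62821321e-01 -1.56789093e-04]
['grip_point_offset']
0.0187
```

Request:
jog_arm --increments '[[[0,0,0,0.008,0.047,0.01,-0.3],[0,0,0,0.023,0.094,0.02,-0.3],[0,0,0,0.038,0.142,0.02,-0.3],[0,0,0,0.053,0.189,0.02,-0.3],[0,0,0,0.068,0.237,0.02,-0.3],[0,0,0,0.083,0.285,0.02,-0.3],[0,0,5,0.108,0.327,0.02,-0.3],[0,0,10,0.138,0.367,0.02,-0.3]]]' --squeeze 25

```text
time: 0.9
position: [0.3198, -0.2278, 0.2416]
tool_rot: [-0.166, 0.688, -0.687, 0.165]
ft_force: [0.7, -0.8, 0.4]
grip_width: 0.0568
```

Request:
jog_arm --increments '[[[0,0,7,0.01,0.048,0,-0.3],[0,0,14,0.03,0.094,0,-0.3],[0,0,22,0.06,0.133,0,-0.3],[0,0,30,0.095,0.168,0,-0.3],[0,0,38,0.13,0.203,-0.02,-0.3],[0,0,46,0.165,0.235,-0.05,-0.3],[0,0,53,0.2,0.255,-0.07,-0.3],[0,0,58,0.229,0.267,-0.1,-0.3]]]'

```text
time: 1.7
position: [0.5511, 0.0414, 0.1412]
tool_rot: [-0.48, 0.52, -0.519, 0.48]
ft_force: [0.7, -1.3, 0.2]
grip_width: 0.0562
```

```bash
python3 - <<'E'
from h import *
o=get_obs(); print(o["time"],o["position"],o["tool_rot"],o["grip_width"]); i=camera_info("wrist")
np.savez("w1.npz",**i)
cv2.imwrite("pics/w1.png",cv2.cvtColor(camera("wrist"),cv2.COLOR_RGB2BGR))
cv2.imwrite("pics/s1.png",cv2.cvtColor(camera("scene"),cv2.COLOR_RGB2BGR))
E
```

```text
1.7 [0.5511423  0.0414167  0.14117365] [-0.47957372  0.51955397 -0.51948492  0.4798001 ] 0.0561837464147796
```

View pics/w1.png

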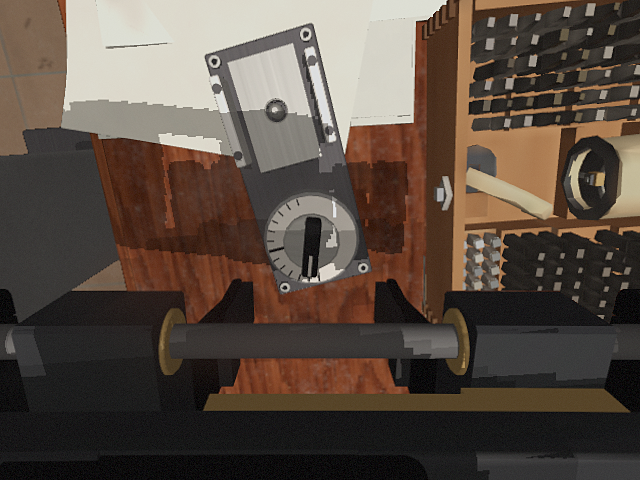

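View pics/s1.png

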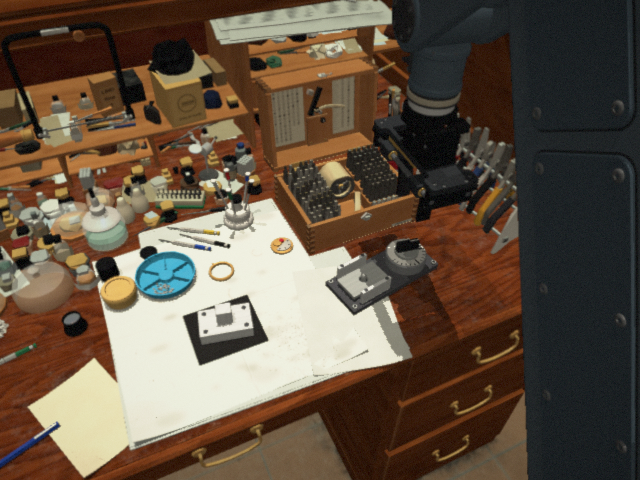

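```bash
python3 - <<'E'
from h import *
t=cv2.imread("pics/top0.png"); s=cv2.imread("pics/scene0.png")
a=cv2.resize(t[90:230,320:490],None,fx=4,fy=4,interpolation=cv2.INTER_CUBIC); cv2.imwrite("pics/bt.png",a)
a=cv2.resize(s[135:250,265:425],None,fx=4,fy=4,interpolation=cv2.INTER_CUBIC); cv2.imwrite("pics/bs.png",a)
w=cv2.imread("pics/w1.png"); cv2.imwrite("pics/w1c.png",cv2.resize(w[180:300,245:375],None,fx=5,fy=5,interpolation=cv2.INTER_CUBIC))
E
```

```text
(no output)
```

View pics/bt.png

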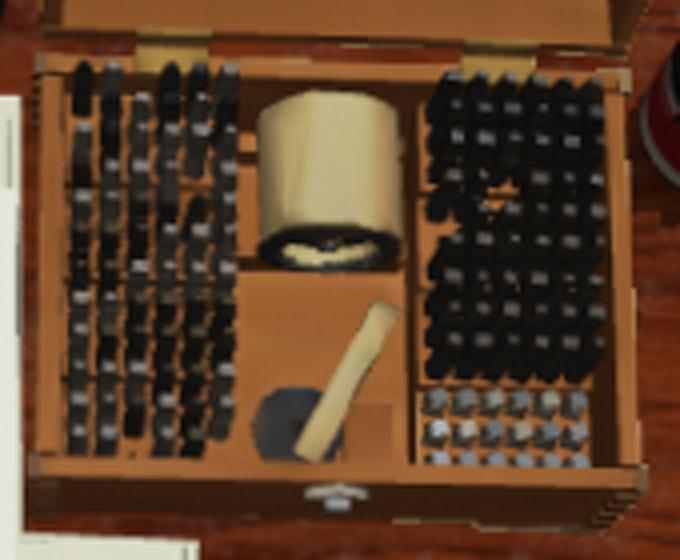

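View pics/bs.png

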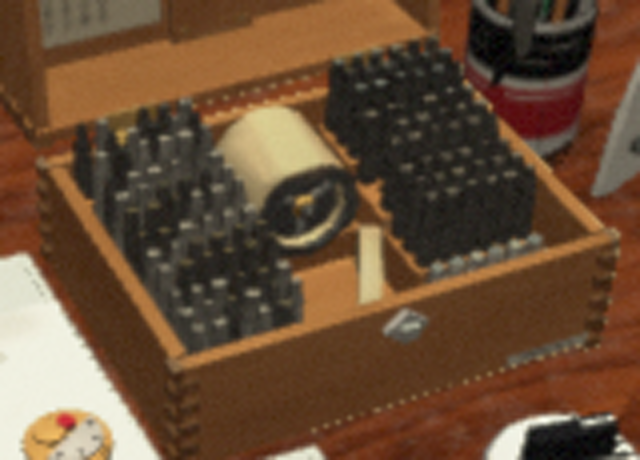

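View pics/w1c.png

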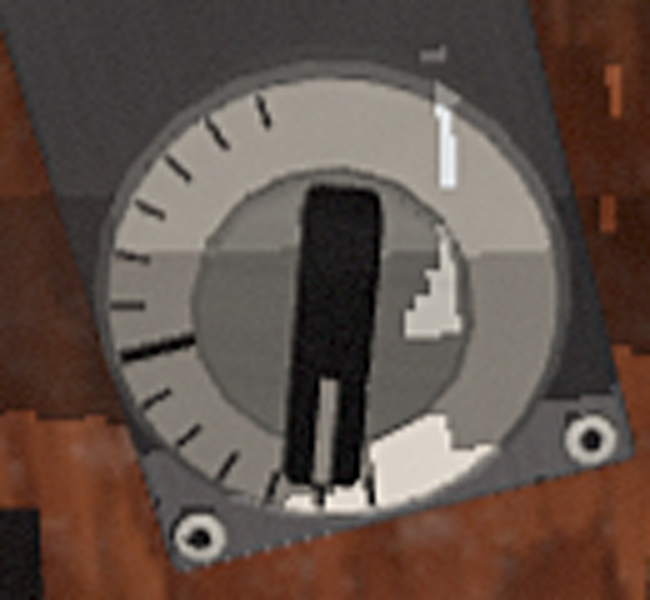

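```bash
python3 - <<'E'
from h import *
def tri(a,b):
    o1,v1=ray("top",a);o2,v2=ray("scene",b)
    A=np.array([v1,-v2]).T; s=np.linalg.lstsq(A,o2-o1,rcond=None)[0]; p,q=o1+v1*s[0],o2+v2*s[1]; return ((p+q)/2).round(4),np.linalg.norm(p-q).round(4)
print(tri((480,207),(419,193.7)),tri((328.7,207.5),(308.7,225.5)))
print("roll front", tri((320+330/4,90+230/4),(265+310/4,135+165/4)))
i=dict(np.load("w1.npz"))
P=lambda l,z:np.array([onz("wrist",[(a+.5)/5-.5+245,(b+.5)/5-.5+180],z,i) for a,b in l])
ang=lambda v:np.degrees(np.arctan2(v[1],v[0]))
b=P([(343,188),(322,483)],.0585);print(b,b.mean(0),ang(b[1]-b[0]))
for z in(.034,.036): m=P([(123,356),(193,340)],z);print(m,ang(m[0]-m[1]))
print("disc",P([(333,305)],.04))
print("pin",onz("wrist",(276,108),.034,i))
E
```

```text
(array([ 0.6504, -0.0454,  0.0579]), np.float64(0.0041)) (array([0.6443, 0.1814, 0.0654]), np.float64(0.0023))
roll front (array([0.7335, 0.0736, 0.0769]), np.float64(0.0009))
[[0.55307918 0.06326341 0.0585    ]
 [0.54685253 0.02170587 0.0585    ]] [0.54996586 0.04248464 0.0585    ] -98.52135531749848
[[0.5176935  0.03481206 0.034     ]
 [0.52840674 0.03648289 0.034     ]] -171.13558795133522
[[0.51799032 0.03542226 0.036     ]
 [0.52862421 0.03708071 0.036     ]] -171.13558795133517
disc [[0.54989941 0.04197358 0.04      ]]
pin [0.53354613 0.13488455 0.034     ]
```

Request:
jog_arm --increments '[[[0,0,-1.5,-0.002,-0.001,-0.03,-0.3],[0,0,-1.5,-0.002,-0.001,-0.06,-0.3],[0,0,-1.5,-0.002,-0.001,-0.08,-0.3],[0,0,-1.5,-0.002,-0.001,-0.0975,-0.3],[0,0,-1.5,-0.002,-0.001,-0.0975,-0.3]]]' --squeeze 6

```text
time: 2.3
position: [0.5455, 0.0399, 0.0367]
tool_rot: [-0.475, 0.531, -0.522, 0.469]
ft_force: [-0.4, 0.1, -0.0]
grip_width: 0.0564
```

```bash
python3 - <<'E'
from h import *
cv2.imwrite("pics/s2.png",cv2.resize(cv2.cvtColor(camera("scene"),cv2.COLOR_RGB2BGR)[120:330,250:480],None,fx=2.5,fy=2.5))
cv2.imwrite("pics/w2.png",cv2.cvtColor(camera("wrist"),cv2.COLOR_RGB2BGR))
E
```

```text
(no output)
```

View pics/s2.png

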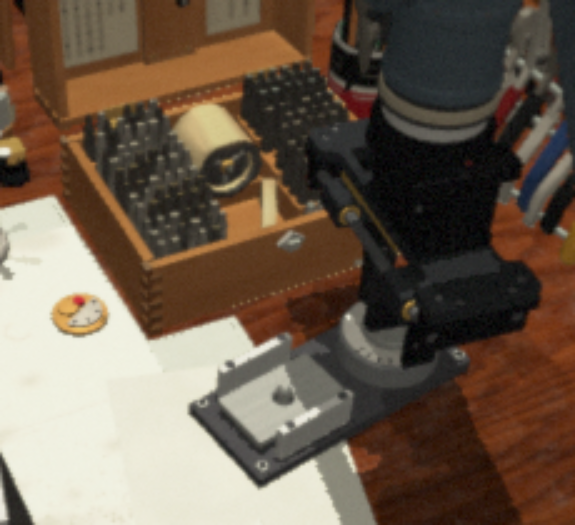

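View pics/w2.png

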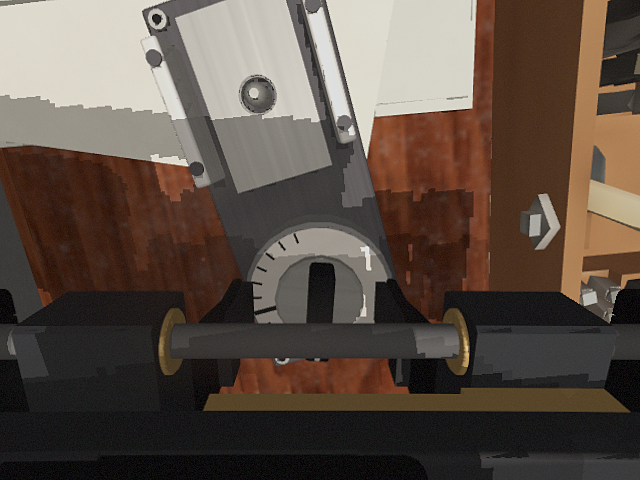

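```bash
cat >> h.py <<'E'
from scipy.spatial.transform import Rotation as Ro
def st():
    o=get_obs(); M=Ro.from_quat(o["tool_rot"]).as_matrix(); print("t",round(o["time"],2),"p",o["position"].round(4),"jawyaw",np.degrees(np.arctan2(M[1,2],M[0,2])).round(2),"approach",M[:,1].round(4),"jawz",M[2,2].round(4),"F",o["ft_force"].round(2),"M",o["moment"].round(2),"w",round(o["grip_width"],4)); return o,M
E
python3 -c "
from h import *
st()"
```

```text
t 2.4 p [0.5476 0.0399 0.0388] jawyaw -6.27 approach [-0.0097  0.002  -1.    ] jawz -0.0098 F [-0.08 -0.09  0.32] M [-0.02 -0.11 -0.01] w 0.0563
```

Request:
jog_arm --increments '[[[0,0,0,0.0015,0,0.0045,-0.3],[0,0,0,0.0015,0,0.0045,-0.3],[0,0,0,0.0015,0,0.0045,-0.3]]]'

```text
time: 2.7
position: [0.5499, 0.0397, 0.0446]
tool_rot: [-0.473, 0.529, -0.524, 0.47]
ft_force: [-0.0, -0.2, 0.3]
grip_width: 0.0564
```

```bash
python3 -c "
from h import *
st()"
```

```text
t 2.7 p [0.5499 0.0397 0.0446] jawyaw -6.27 approach [-0.0071  0.0016 -1.    ] jawz -0.0072 F [-0.01 -0.2   0.33] M [-0.04 -0.09  0.02] w 0.0564
```

Request:
jog_arm --increments '[[[0,-0.4,0,-0.0005,0,-0.001,1],[0,-0.4,0,-0.0005,0,-0.001,1],[0,-0.4,0,-0.0005,0,-0.001,1],[0,-0.4,0,-0.0005,0,-0.001,1],[0,-0.4,0,-0.0005,0,-0.001,1],[0,-0.4,0,-0.0005,0,-0.001,1]]]' --squeeze 6

```text
time: 3.3
position: [0.5494, 0.0397, 0.0435]
tool_rot: [-0.472, 0.527, -0.526, 0.472]
ft_force: [0.4, -0.6, 0.0]
grip_width: 0.0167
```

```bash
python3 -c "
from h import *
st()"
```

```text
t 3.3 p [0.5494 0.0397 0.0435] jawyaw -6.27 approach [-4.0e-04  1.6e-03 -1.0e+00] jawz -0.0005 F [ 0.38 -0.64  0.02] M [-0.02 -0.1  -0.  ] w 0.0167
```

Request:
jog_arm --increments '[[[0,0,0,0,0,0,1],[0,0,0,0,0,0,1],[0,0,0,0,0,0,1]]]'

```text
time: 3.6
position: [0.5491, 0.0398, 0.0434]
tool_rot: [-0.472, 0.527, -0.526, 0.472]
ft_force: [-1.3, -0.4, 0.2]
grip_width: 0.0111
```

```bash
python3 -c "
from h import *
st()"
```

```text
t 3.6 p [0.5491 0.0398 0.0434] jawyaw -6.27 approach [-9.0e-04  1.7e-03 -1.0e+00] jawz -0.0011 F [-1.27 -0.38  0.17] M [ 0.01  0.03 -0.  ] w 0.0111
```

Request:
jog_arm --increments '[[[0,0,-6,0,0,0,1],[0,0,-12,0,0,0,1],[0,0,-18,0,0,0,1],[0,0,-24,0,0,0,1],[0,0,-30,0,0,0,1],[0,0,-36,0,0,0,1],[0,0,-36,0,0,0,1]]]'

```text
time: 4.3
position: [0.549, 0.0398, 0.0434]
tool_rot: [-0.286, 0.647, -0.646, 0.286]
ft_force: [-0.4, 0.2, 0.2]
grip_width: 0.0105
```

```bash
python3 -c "
from h import *
st()"
```

```text
t 4.3 p [0.549  0.0398 0.0434] jawyaw -42.27 approach [-0.     0.002 -1.   ] jawz -0.0014 F [-0.41  0.25  0.23] M [0.02 0.01 0.01] w 0.0105
```

Request:
jog_arm --increments '[[[0,0,-6,0,0,0,1],[0,0,-12,0,0,0,1],[0,0,-18,0,0,0,1],[0,0,-24,0,0,0,1],[0,0,-30,0,0,0,1],[0,0,-35,0,0,0,1],[0,0,-37.5,0,0,0,1],[0,0,-37.5,0,0,0,1]]]'

```text
time: 5.1
position: [0.5489, 0.04, 0.0434]
tool_rot: [-0.063, 0.705, -0.704, 0.064]
ft_force: [-0.6, 0.4, 0.8]
grip_width: 0.0108
```

```bash
python3 -c "
from h import *
st()
np.savez('w3.npz',**camera_info('wrist'))
cv2.imwrite('pics/w3.png',cv2.cvtColor(camera('wrist'),cv2.COLOR_RGB2BGR))
t=cv2.cvtColor(camera('top'),cv2.COLOR_RGB2BGR);cv2.imwrite('pics/t3.png',t)"
```

```text
t 5.1 p [0.5489 0.04   0.0434] jawyaw -79.65 approach [ 0.001   0.0018 -1.    ] jawz -0.0016 F [-0.58  0.41  0.76] M [ 0.11  0.1  -0.07] w 0.0108
```

View pics/w3.png

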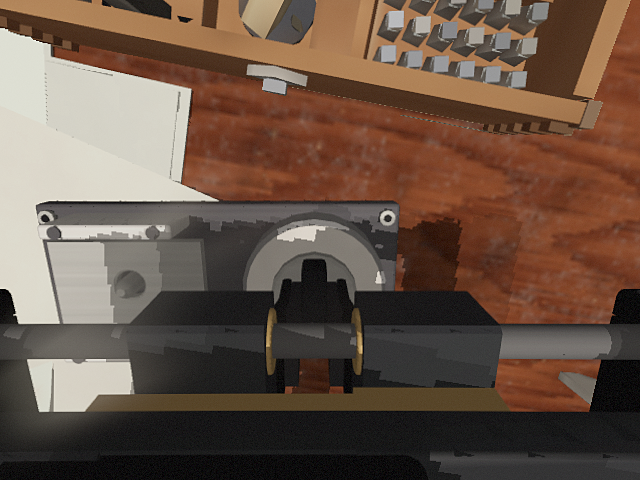

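```bash
python3 -c "
from h import *
i=dict(np.load('w3.npz'))
ang=lambda v:np.degrees(np.arctan2(v[1],v[0]))
a,b=onz('wrist',(37,202),.012,i),onz('wrist',(397,202),.012,i); print(a,b,ang(a-b)-90)
a,b=onz('wrist',(45,217),.012,i),onz('wrist',(387.5,217),.012,i); print(a,b,ang(a-b)-90)
"
```

```text
[0.5636538  0.18833447 0.012     ] [0.59748889 0.00515704 0.012     ] 10.465268497284242
[0.55632549 0.184421   0.012     ] [0.58884803 0.00814117 0.012     ] 10.453175234960682
```

Request:
jog_arm --increments '[[[0,0,0,0,0,0,0.3],[0,0,0,0,0,0,0.2],[0,0,0,0,0,0,0.2],[0,0,0,0,0,0,0.2]]]'

```text
time: 5.6
position: [0.549, 0.0399, 0.0434]
tool_rot: [-0.063, 0.705, -0.704, 0.064]
ft_force: [0.1, -0.1, -0.0]
grip_width: 0.032
```

Request:
jog_arm --increments '[[[0,0,0,0,0,0.03,0.2],[0,0,0,0,0,0.07,0.2],[0,0,0,0,0,0.1,0.2],[0,0,0,-0.01,0,0.12,0.2],[0,0,0,-0.01,0,0.12,0.2]]]'

```text
time: 6.1
position: [0.5399, 0.0398, 0.1662]
tool_rot: [-0.062, 0.704, -0.704, 0.066]
ft_force: [-0.3, -0.0, -1.0]
grip_width: 0.0349
```

```bash
python3 -c "
from h import *
st()
np.savez('w4.npz',**camera_info('wrist'))
w=cv2.cvtColor(camera('wrist'),cv2.COLOR_RGB2BGR)
cv2.imwrite('pics/w4.png',w)"
```

```text
t 6.1 p [0.5399 0.0398 0.1662] jawyaw -79.61 approach [ 0.0063  0.001  -1.    ] jawz 0.0001 F [-0.29 -0.04 -1.01] M [-0.02 -0.01  0.05] w 0.0349
```

View pics/w4.png

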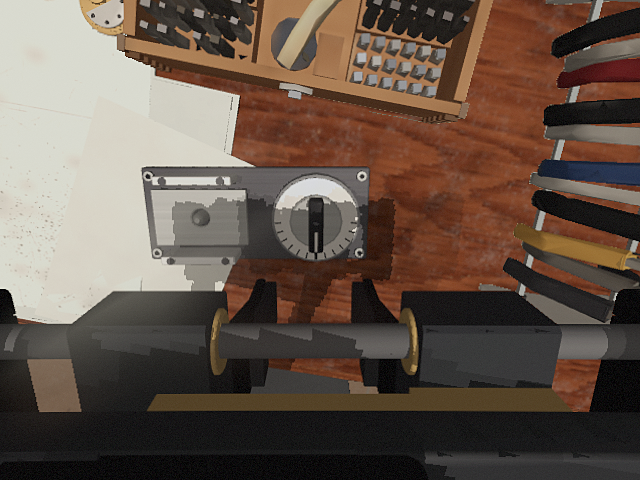

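```bash
python3 -c "
from h import *
w=cv2.imread('pics/w4.png')
cv2.imwrite('pics/w4c.png',cv2.resize(w[165:270,265:375],None,fx=5.5,fy=5.5,interpolation=cv2.INTER_CUBIC))
i=dict(np.load('w4.npz')); ang=lambda v:np.degrees(np.arctan2(v[1],v[0]))
a,b=onz('wrist',(148,176),.012,i),onz('wrist',(362,176),.012,i); print(ang(a-b)-90)
print(onz('wrist',(201,216.5),.034,i))
g=w.max(2)[192:256,300:332]; m=(g<45).astype(np.uint8)
n,l,s,c=cv2.connectedComponentsWithStats(m); k=1+s[1:,4].argmax(); ys,xs=np.where(l==k); print(s[k],c[k])
pts=[(300+xs[ys==y].mean(),192+y) for y in np.unique(ys)]
P=np.array([onz('wrist',p,.0585,i)[:2] for p in pts]); 
v=cv2.fitLine(P[4:-8].astype(np.float32),cv2.DIST_L2,0,0,0).ravel(); print(ang(v[:2]),v[2:])
"
```

```text
10.484771476124024
[0.53583404 0.13065205 0.034     ]
[  9   6  15  58 568] [15.55457746 34.38028169]
10.290472 [0.55150616 0.04079693]
```

View pics/w4c.png

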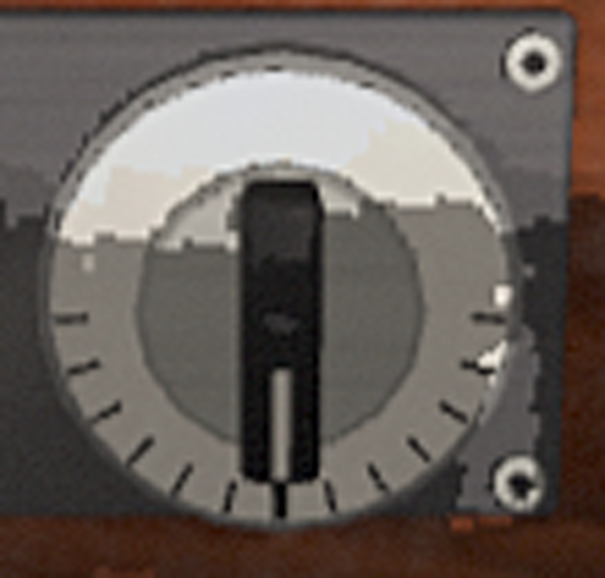

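Request:
jog_arm --increments '[[[0,0,8,0,0.03,0.01,-0.2],[0,0,16,0,0.075,0.01,-0.2],[0,0,24,0,0.12,0.01,-0.2],[0,0,32,0,0.165,0.01,-0.2],[0,0,40,0.001,0.21,0,-0.2],[0,0,48,0.002,0.255,-0.01,-0.2],[0,0,56,0.003,0.295,-0.02,-0.2],[0,0,64,0.003,0.32,-0.03,-0.2]]]'

```text
time: 6.95
position: [0.5416, 0.3627, 0.1319]
tool_rot: [-0.429, 0.563, -0.56, 0.43]
ft_force: [0.9, -0.4, 0.9]
grip_width: 0.0523
```

Request:
jog_arm --increments '[[[0,0,4,0,0.005,0,-0.2],[0,0,4,0,0.005,0,-0.2],[0,0,4,0,0.005,0,-0.2]]]'

```text
time: 7.25
position: [0.541, 0.3673, 0.1302]
tool_rot: [-0.449, 0.548, -0.545, 0.448]
ft_force: [-0.5, -0.3, -0.1]
grip_width: 0.0522
```

```bash
python3 -c "
from h import *
st()
np.savez('w5.npz',**camera_info('wrist'))
w=cv2.cvtColor(camera('wrist'),cv2.COLOR_RGB2BGR)
cv2.imwrite('pics/w5.png',w)"
```

```text
t 7.25 p [0.541  0.3673 0.1302] jawyaw -11.24 approach [-0.0038  0.0026 -1.    ] jawz -0.0043 F [-0.52 -0.29 -0.11] M [-0.07 -0.07  0.06] w 0.0522
```

View pics/w5.png

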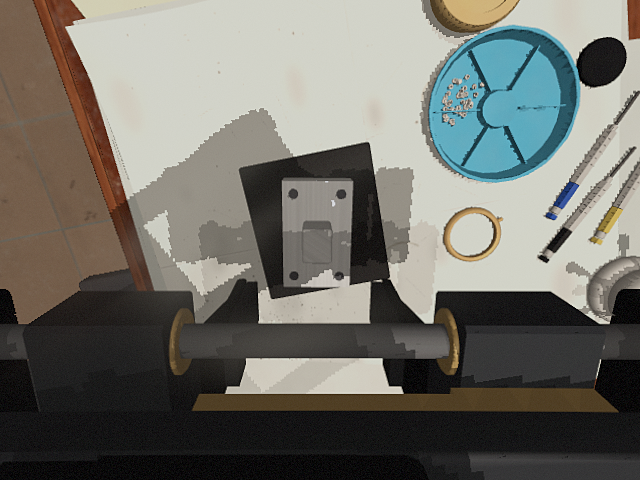

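```bash
python3 -c "
from h import *
i=dict(np.load('w5.npz')); ang=lambda v:np.degrees(np.arctan2(v[1],v[0]))
w=cv2.imread('pics/w5.png')
cv2.imwrite('pics/w5c.png',cv2.resize(w[170:295,265:370],None,fx=5,fy=5,interpolation=cv2.INTER_CUBIC))
print(onz('wrist',(317,245.5),.054,i))
"
```

```text
[0.54411621 0.37110148 0.054     ]
```

View pics/w5c.png

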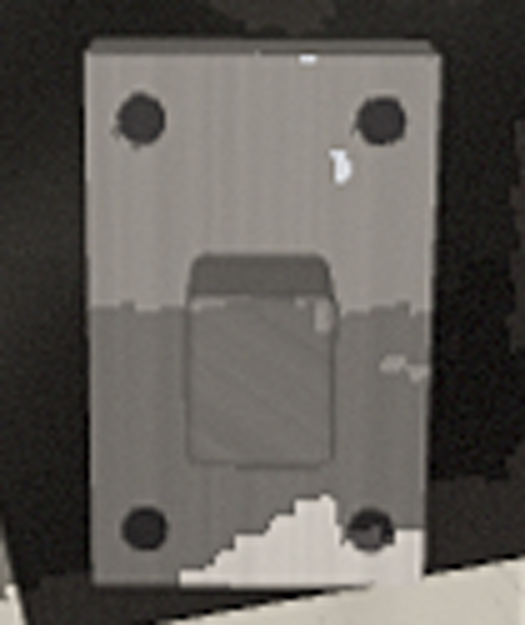

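```bash
python3 -c "
from h import *
i=dict(np.load('w5.npz')); ang=lambda v:np.degrees(np.arctan2(v[1],v[0]))
P=lambda l,z:np.array([onz('wrist',[(a+.5)/5-.5+265,(b+.5)/5-.5+170],z,i) for a,b in l])
h=P([(141,119),(382,120),(370,530),(145,529)],.026); print(h.mean(0),ang(h[1]-h[0]),ang(h[2]-h[3]),ang(h[0]-h[3])-90,ang(h[1]-h[2])-90)
k=P([(188,297),(334,297),(331,466),(186,464)],.054); print(k.mean(0),ang(k[1]-k[0]),ang(k[2]-k[3]),ang(k[0]-k[3])-90,ang(k[1]-k[2])-90)
"
```

```text
[0.54366403 0.37024782 0.026     ] -11.390036693589037 -11.355755842788188 -11.50760142951512 -11.722970714785916
[0.54375285 0.37081149 0.054     ] -11.123051788972363 -11.930431651506533 -12.336393327079989 -11.442458809974468
```

Request:
jog_arm --increments '[[[0,0,-0.2,0.002,0.001,-0.03,-0.2],[0,0,-0.2,0.002,0.001,-0.06,-0.2],[0,0,-0.2,0.002,0.001,-0.075,-0.2],[0,0,-0.2,0.002,0.001,-0.085,-0.2],[0,0,-0.2,0.002,0.001,-0.092,-0.2],[0,0,-0.2,0.002,0.001,-0.096,-0.2],[0,0,-0.2,0.002,0.001,-0.098,-0.2],[0,0,-0.2,0.002,0.001,-0.098,-0.2]]]'

```text
time: 8.1
position: [0.5437, 0.3681, 0.0334]
tool_rot: [-0.447, 0.549, -0.546, 0.448]
ft_force: [0.4, 0.4, -0.2]
grip_width: 0.0524
```

```bash
python3 -c "
from h import *
st()"
```

```text
t 8.1 p [0.5437 0.3681 0.0334] jawyaw -11.48 approach [-0.0021  0.0034 -1.    ] jawz -0.0027 F [ 0.43  0.44 -0.24] M [-0.06 -0.11 -0.02] w 0.0524
```

Request:
jog_arm --increments '[[[-0.2,-0.1,0,-0.001,0.0005,-0.0035,-0.2],[-0.2,-0.1,0,-0.001,0.0005,-0.0035,1],[-0.2,-0.1,0,-0.001,0.0005,-0.0035,1],[-0.2,-0.1,0,-0.001,0.0005,-0.0035,1],[-0.2,-0.1,0,-0.001,0.0005,-0.0035,1],[-0.2,-0.1,0,-0.001,0.0005,-0.0035,1],[-0.2,-0.1,0,-0.001,0.0005,-0.0035,1],[-0.2,-0.1,0,-0.001,0.0005,-0.0035,1]]]' --squeeze 35

```text
time: 8.9
position: [0.5429, 0.3686, 0.03]
tool_rot: [-0.448, 0.548, -0.547, 0.447]
ft_force: [0.4, -0.5, 1.1]
grip_width: 0.0194
```

```bash
python3 -c "
from h import *
st()"
```

```text
t 8.9 p [0.5429 0.3686 0.03  ] jawyaw -11.48 approach [-1.e-04  0.e+00 -1.e+00] jawz -0.0001 F [ 0.42 -0.46  1.09] M [-0.01 -0.14 -0.  ] w 0.0194
```

Request:
jog_arm --increments '[[[0,0,0,0,0,0.01,1],[0,0,0,0,0,0.03,1],[0,0,0,0,0,0.06,1],[0,0,2,0,-0.01,0.08,1],[0,0,6,-0.002,-0.04,0.08,1],[0,0,10,-0.004,-0.075,0.08,1],[0,0,14,-0.006,-0.11,0.08,1],[0,0,18,-0.008,-0.145,0.08,1]]]'

```text
time: 9.7
position: [0.5344, 0.2225, 0.1105]
tool_rot: [0.529, -0.47, 0.47, -0.528]
ft_force: [-0.1, 0.1, -1.9]
grip_width: 0.0199
```

Request:
jog_arm --increments '[[[0,0,2,0,-0.03,0,1],[0,0,4,-0.002,-0.055,0,1],[0,0,4,-0.003,-0.075,0,1],[0,0,4,-0.003,-0.083,0,1],[0,0,4,-0.003,-0.086,0,1],[0,0,4,-0.003,-0.086,0,1]]]'

```text
time: 10.3
position: [0.5316, 0.1368, 0.1107]
tool_rot: [-0.544, 0.451, -0.451, 0.545]
ft_force: [-0.9, 0.2, -1.8]
grip_width: 0.0196
```

```bash
python3 -c "
from h import *
st()
np.savez('w6.npz',**camera_info('wrist'))
cv2.imwrite('pics/w6.png',cv2.cvtColor(camera('wrist'),cv2.COLOR_RGB2BGR))
cv2.imwrite('pics/s6.png',cv2.resize(cv2.cvtColor(camera('scene'),cv2.COLOR_RGB2BGR)[120:330,250:480],None,fx=2.5,fy=2.5))"
```

```text
t 10.3 p [0.5316 0.1368 0.1107] jawyaw 10.71 approach [ 6.e-04  3.e-04 -1.e+00] jawz 0.0006 F [-0.91  0.18 -1.75] M [-0.   -0.12 -0.05] w 0.0196
```

View pics/w6.png

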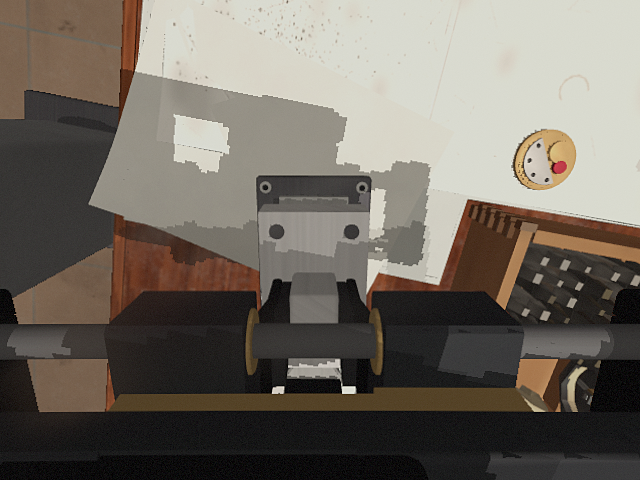

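View pics/s6.png

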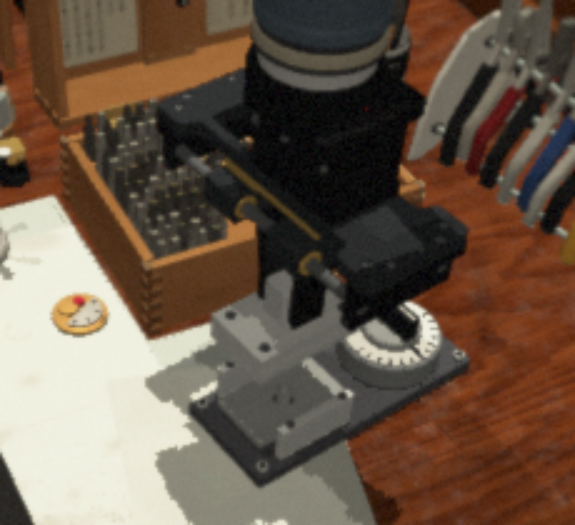

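```bash
python3 -c "
from h import *
ang=lambda v:np.degrees(np.arctan2(v[1],v[0]))
i=dict(np.load('w5.npz'))
P=lambda l,z:np.array([onz('wrist',[(a+.5)/5-.5+265,(b+.5)/5-.5+170],z,i) for a,b in l])
h=P([(141,119),(382,120),(370,530),(145,529)],.026); print('hole sp',np.linalg.norm(h[0]-h[1]),np.linalg.norm(h[0]-h[3]))
j=dict(np.load('w6.npz'))
a,b=[onz('wrist',p,.1067,j) for p in ((276.3,232),(351.5,232))]; print('cover',a,b,(a+b)/2,ang(b-a),np.linalg.norm(a-b))
a,b=[onz('wrist',p,.012,j) for p in ((264.5,187.5),(362,187.5))]; print('fix screws',(a+b)/2,ang(b-a))
k=dict(np.load('w3.npz'));
"
```

```text
hole sp 0.0342328862935583 0.06221232145517423
cover [0.50950106 0.16537287 0.1067    ] [0.54323597 0.17178325 0.1067    ] [0.52636852 0.16857806 0.1067    ] 10.759187694884004 0.034338560113715895
fix screws [0.52466487 0.17541376 0.012     ] 10.759655499992483
```

Request:
jog_arm --increments '[[[0,0,-0.1,0,-0.0038,-0.012,1],[0,0,-0.1,0,-0.0038,-0.024,1],[0,0,-0.1,0,-0.0038,-0.034,1],[0,0,-0.1,0,-0.0038,-0.039,1],[0,0,-0.1,0,-0.0038,-0.041,1],[0,0,-0.1,0,-0.0038,-0.041,1]]]'

```text
time: 11.0
position: [0.5313, 0.1336, 0.0691]
tool_rot: [0.544, -0.451, 0.451, -0.544]
ft_force: [1.2, 0.2, -1.4]
grip_width: 0.0198
```

```bash
python3 -c "
from h import *
st()
np.savez('w7.npz',**camera_info('wrist'))
cv2.imwrite('pics/w7.png',cv2.resize(cv2.cvtColor(camera('wrist'),cv2.COLOR_RGB2BGR)[120:420,210:420],None,fx=2.6,fy=2))
s=cv2.cvtColor(camera('scene'),cv2.COLOR_RGB2BGR);cv2.imwrite('pics/s7.png',cv2.resize(s[220:330,310:450],None,fx=5,fy=5,interpolation=cv2.INTER_CUBIC))"
```

```text
t 11.0 p [0.5313 0.1336 0.0691] jawyaw 10.68 approach [-4.e-04  2.e-04 -1.e+00] jawz -0.0004 F [ 1.15  0.23 -1.39] M [-0.02 -0.14 -0.02] w 0.0198
```

View pics/w7.png

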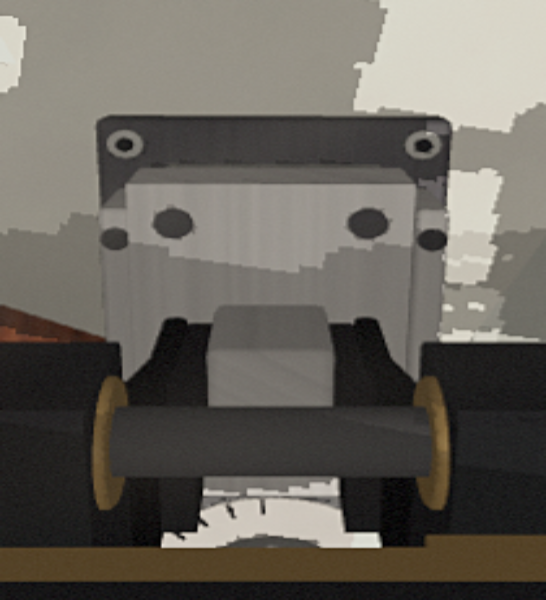

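View pics/s7.png

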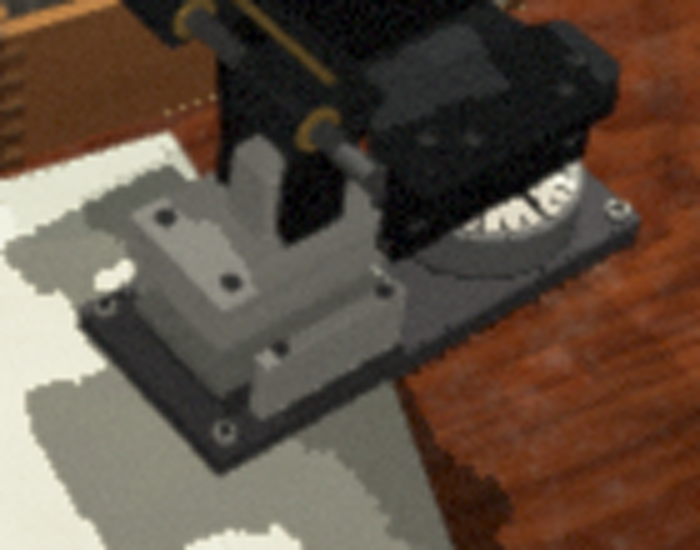

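Request:
jog_arm --increments '[[[0,0,0,0.0006,-0.0003,-0.004,1],[0,0,0,0.0006,-0.0003,-0.008,1],[0,0,0,0.0006,-0.0003,-0.011,1],[0,0,0,0.0006,-0.0003,-0.0135,1],[0,0,0,0.0006,-0.0003,-0.0155,1],[0,0,0,0.0006,-0.0003,-0.0155,1]]]'

```text
time: 11.7
position: [0.5321, 0.1333, 0.0539]
tool_rot: [-0.544, 0.451, -0.451, 0.544]
ft_force: [0.3, -0.8, -2.1]
grip_width: 0.0196
```

```bash
python3 -c "
from h import *
st()"
```

```text
t 11.7 p [0.5321 0.1333 0.0539] jawyaw 10.67 approach [ 3.e-04  3.e-04 -1.e+00] jawz 0.0003 F [ 0.25 -0.79 -2.08] M [-0.04 -0.14  0.03] w 0.0196
```

Request:
jog_arm --increments '[[[0,0,0,0,0,-0.0015,1],[0,0,0,0,0,-0.003,1],[0,0,0,0,0,-0.0045,1],[0,0,0,0,0,-0.0045,1]]]' --squeeze 45

```text
time: 12.1
position: [0.532, 0.1333, 0.0492]
tool_rot: [-0.544, 0.451, -0.451, 0.544]
ft_force: [-0.3, 0.9, -2.3]
grip_width: 0.0195
```

```bash
python3 -c "
from h import *
st()"
```

```text
t 12.1 p [0.532  0.1333 0.0492] jawyaw 10.67 approach [-2.e-04  2.e-04 -1.e+00] jawz -0.0001 F [-0.26  0.85 -2.34] M [-0.   -0.16  0.  ] w 0.0195
```

Request:
jog_arm --increments '[[[0,0,0,0,0,-0.0015,1],[0,0,0,0,0,-0.003,1],[0,0,0,0,0,-0.0045,1],[0,0,0,0,0,-0.0045,1]]]'

```text
time: 12.5
position: [0.5322, 0.1333, 0.0452]
tool_rot: [-0.544, 0.451, -0.451, 0.545]
ft_force: [-0.4, 0.3, 5.9]
grip_width: 0.0199
```

```bash
python3 -c "
from h import *
st()"
```

```text
t 12.5 p [0.5322 0.1333 0.0452] jawyaw 10.67 approach [ 5.e-04  3.e-04 -1.e+00] jawz 0.0005 F [-0.44  0.3   5.92] M [-0.03  0.16  0.02] w 0.0199
```

Request:
jog_arm --increments '[[[0,0,0,0,0,-0.0012,1],[0,0,0,0,0,-0.0024,1],[0,0,0,0,0,-0.0032,1],[0,0,0,0,0,-0.0032,1]]]'

```text
time: 12.9
position: [0.5322, 0.1333, 0.043]
tool_rot: [-0.544, 0.451, -0.451, 0.545]
ft_force: [-1.4, 0.7, 8.4]
grip_width: 0.0195
```

```bash
python3 -c "
from h import *
st()"
```

```text
t 12.9 p [0.5322 0.1333 0.043 ] jawyaw 10.68 approach [ 8.e-04  2.e-04 -1.e+00] jawz 0.0008 F [-1.41  0.72  8.38] M [-0.1   0.28  0.04] w 0.0195
```

Request:
jog_arm --increments '[[[0,0,0,0,0,-0.001,1],[0,0,0,0,0,-0.0018,1],[0,0,0,0,0,-0.0018,1],[0,0,0,0,0,-0.0018,1]]]'

```text
time: 13.3
position: [0.5323, 0.1333, 0.0428]
tool_rot: [-0.544, 0.451, -0.452, 0.545]
ft_force: [-3.1, 0.1, 12.8]
grip_width: 0.02
```

```bash
python3 -c "
from h import *
st()"
```

```text
t 13.3 p [0.5323 0.1333 0.0428] jawyaw 10.69 approach [ 1.4e-03  2.0e-04 -1.0e+00] jawz 0.0014 F [-3.05  0.08 12.83] M [-0.14  0.54  0.03] w 0.02
```

Request:
jog_arm --increments '[[[0,-0.05,0,-0.0003,0,-0.0018,1],[0,-0.05,0,-0.0003,0,-0.0025,1],[0,-0.05,0,-0.0003,0,-0.0025,1],[0,-0.05,0,-0.0003,0,-0.0025,1]]]'

```text
time: 13.7
position: [0.5322, 0.1333, 0.0428]
tool_rot: [-0.544, 0.45, -0.452, 0.545]
ft_force: [-2.4, -0.6, 19.6]
grip_width: 0.0198
```

```bash
python3 -c "
from h import *
st()
cv2.imwrite('pics/w8.png',cv2.cvtColor(camera('wrist'),cv2.COLOR_RGB2BGR))
s=cv2.cvtColor(camera('scene'),cv2.COLOR_RGB2BGR);cv2.imwrite('pics/s8.png',cv2.resize(s[220:330,310:450],None,fx=5,fy=5,interpolation=cv2.INTER_CUBIC))
t=cv2.cvtColor(camera('top'),cv2.COLOR_RGB2BGR);cv2.imwrite('pics/t8.png',t)
st()"
```

```text
t 13.7 p [0.5322 0.1333 0.0428] jawyaw 10.7 approach [ 0.0036  0.     -1.    ] jawz 0.0035 F [-2.43 -0.56 19.58] M [-0.13  0.75 -0.02] w 0.0198
t 13.85 p [0.5323 0.1333 0.0428] jawyaw 10.7 approach [ 3.7e-03  1.0e-04 -1.0e+00] jawz 0.0036 F [-4.48 -1.11 18.2 ] M [-0.14  0.73 -0.01] w 0.0195
```

View pics/s8.png

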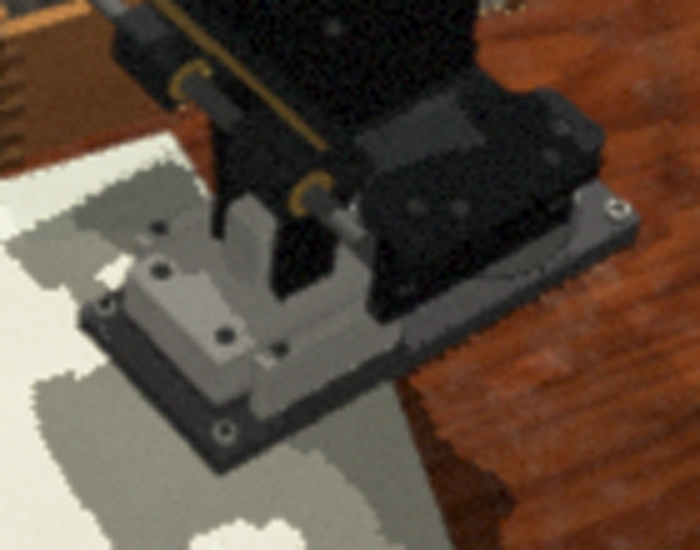

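View pics/t8.png

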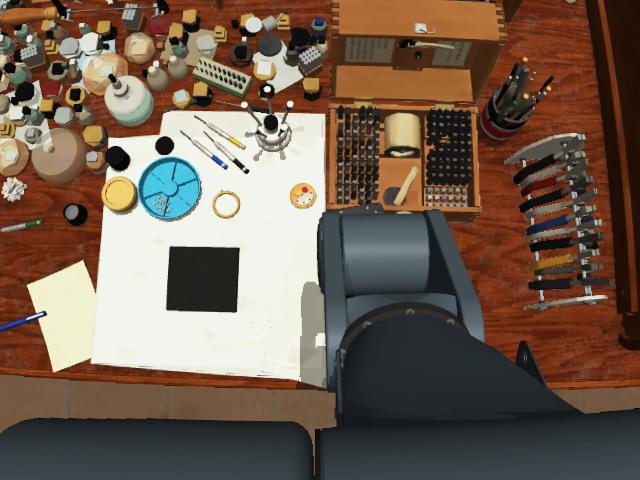

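View pics/w8.png

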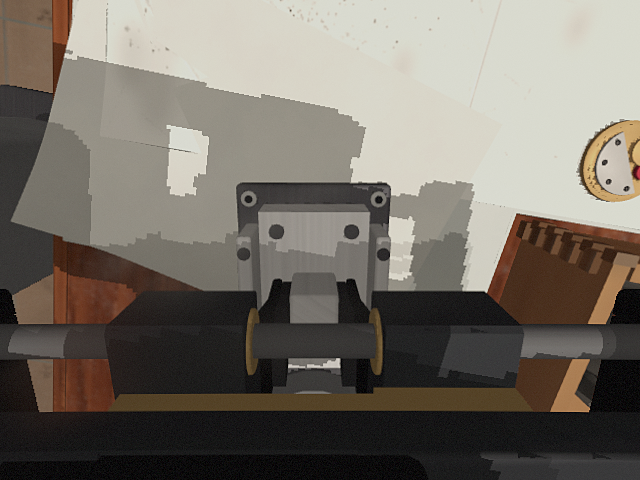

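```bash
python3 -c "
from h import *
print(hand_in())
st()"
```

```text
the job is handed in; nothing more can be done
None
the job is handed in; nothing more can be done
```

The dial is zeroed, and I handed the job in at about 14 s while the gripper was still holding the cover pressed down on its seat.

- **Dial:** I gripped the bar, turned it about 73° clockwise and released it. In the wrist picture taken afterwards, the needle sat in the middle of the long zero mark. The bar measured 10.3° against 10.5° for the fixture, so about 0.2° off zero.
- **Cover:** I took it by its grip block, turned it about 22° and lowered it over the pin with no noticeable contact force. I then pressed until movement stopped.
- **Press depth:** The upward force rose from about 8 N to 10.6 N, as the spring should, then reached 20–22 N with no further movement. The tool stopped at 42.8 mm, against 43 mm expected with the seat fully down. The scene picture shows the cover's top about level with the tops of the cheeks.
- **Weak points:**
  - The final tool tilt was about 0.2°, with a small sideways load of 2–4 N. My last tilt correction went the wrong way, and I left it because it was so small.
  - The gripper hid the dial in the final pictures. The last direct check of zero was before I picked up the cover; nothing was meant to touch it after that.
- **Other things on the bench:** The movement and the case ring look unmoved in the last top picture.

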